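# Set up a fitting for its leak test

### The job

Get the leak-test rig ready: with a fingertip, first push the blue drain lever round until the drain is fully shut (lever square across its pipe, at its stop), then push the red selector lever round until it points straight at the brass union screwed onto the rig. Do it gently, only by pushing: grip and lift nothing, leave every loose fitting and the wrench where they are, and finish clear of everything.

Things in the scene. Friction and masses are not known exactly. Their poses are not given: they have to be found in the camera images.
- rig: Leak-test rig fixed to the bench, left or right of the robot; place and yaw vary. Grey plate 12 mm thick, x -75..175, y -135..135 mm in its frame. Origin: on the bench under the spindle. Valve body 26 mm radius to 70 mm high, stem 16 mm radius to 100 mm. Pipes run out at -50, 0, +50 degrees from its +x and turn up 130 mm from the spindle; one fitting is screwed on each, which on which varies.
- steel_coupling: Plain steel coupling screwed onto one outlet of the rig (fixed): 38 mm diameter, top 82 mm above the bench. Origin: centre of its underside. Not the target.
- black_cap: Black cap screwed onto one outlet of the rig (fixed): 42 mm diameter, top 76 mm above the bench. Origin: centre of its underside. Not the target.
- selector (a joint): Angle of the red selector lever about its vertical spindle, rad, counter-clockwise from above positive; 0 = along the rig's +x axis (middle outlet). Range -2.7 to 2.7; starts parked between 1.5 and 2.5, clear of all outlets. Stiff (about 0.15 N m, 2 N at 75 mm from the spindle); stays where it is left, no detents, no spring.
- selector_pivot (a point): Point on the spindle axis at the mid-height of the red lever, 113 mm above the bench. Its frame turns with the lever: x along the lever towards the tip, z up.
- selector_tip (a point): Tip of the red lever (white diamond), 105 mm from the spindle axis, 113 mm above the bench; frame turns with the lever: x outward along it, z up. The red sleeve is 20 mm wide, 16 mm thick (105 to 121 mm above the bench), 35 to 95 mm from the axis. Under it, 40 to 105 mm from the axis, is only air down to 40 mm above the bench (pipes below).
- brass_union: Brass union with a hexagonal collar, screwed onto an outlet of the rig (fixed): 46 mm over its corners, 45 mm high, its top 85 mm above the bench. Origin: centre of its underside, 40 mm above the bench, 130 mm from the spindle axis. The target of the red lever.
- drain (a joint): Angle of the blue drain lever, rad, counter-clockwise from above positive. 0 = open, lever along the drain pipe (the drain valve's +x axis); 1.571 = fully shut, lever square across the pipe (its +y axis), where it meets a rigid stop. Starts between 0 and 0.4. Stiff (about 0.12 N m), stays where it is left.
- drain_pivot (a point): Point on the axis of the drain lever at its mid-height, 100 mm above the bench; its frame turns with the lever: x along it towards the tip, z up.
- drain_tip (a point): End of the blue lever, 110 mm from its axis, at 100 mm height; frame as for drain_pivot. The blue sleeve is 20 mm wide, 16 mm thick (92 to 108 mm above the bench) and runs from 35 to 100 mm from the axis.
- drain_valve: Brass ball valve on a steel pipe loop 132 mm long along its x axis, fixed to the bench on a 150 x 70 mm plate; its place and yaw vary, on the other side of the robot from the rig. Origin: on the bench under the lever's axis. Pipe and valve body reach 65 mm above the bench, the stem (11 mm radius) 90 mm.
- loose_coupling: Loose steel coupling standing near the robot: tube 40 mm diameter, 40 mm high. Origin at the centre of its underside. Leave alone.
- bushing_a: Loose steel hex bushing, 34 mm wide, 38 mm high, standing on a far corner of the rig's plate. Origin: centre of underside. Leave alone.
- bushing_b: Loose dark steel hex bushing, 34 mm wide, 38 mm high, on the other far corner of the rig's plate. Origin: centre of underside. Leave alone.
- nipple: Loose brass hex nipple, 38 mm wide, 38 mm high, standing on the bench by the drain valve (not the union). Origin: centre of underside. Leave alone.
- tee: Loose steel tee lying beyond the rig, 84 x 65 mm, 42 mm high. Origin: centre of underside. Leave alone.
- wrench: Loose steel wrench lying flat on the bench at the far left, lengthwise along x (about 200 mm), handle towards the robot. Leave alone.
- big_coupling: Loose dark steel coupling on the right, tube 60 mm diameter, 50 mm high. Origin: centre of underside. Leave alone.
Mind the look-alikes: they are no part of the job. Leave any purple look-alike of the drain_valve alone.

How it is judged:
On the way, in this order (a step that is already met when the one before it is completed fails the run):
1. the blue drain lever is pushed fully shut (value of joint drain above 1.43 rad), for 0.2 s.
2. then the red selector lever points at the brass union and rests (value of joint drain above 1.43 rad and y of brass_union in the frame of selector_tip between -0.02 and 0.02 m and x of brass_union in the frame of selector_tip above 0 m and velocity of joint selector between -0.05 and 0.05 rad/s), for 0.2 s.
At the end, for the whole second after the job is handed in: The drain lever is within 8 degrees of its shut stop (joint above 1.43 rad), and the selector lever rests pointing at the brass union: the union's axis lies within 20 mm of the line along the lever, ahead of its tip (about 8.8 degrees) (all of step 2); the robot touches nothing.
It fails at once if a loose fitting or the wrench is moved more than 20 mm, or lifted (distance of any of loose_coupling, bushing_a, bushing_b, nipple, tee, wrench, big_coupling from where it was at the start of the episode above 0.02 m).
It fails at once if a lever is gripped or forced: more than 30 N between it and the fingers (contact force between the fingers and rig above 30 N or contact force between the fingers and drain_valve above 30 N).
It also fails if it takes over 61 s, if anything falls off the work surface, if the arm or the gripper's body presses on something with over 40 N, if the wrist force passes 120 N, or if a joint passes its speed limit or range.

### The arm

A 6-joint arm with a two-finger parallel gripper is mounted at the origin on the work surface. World frame = base frame: x ahead of the robot, y to its left, z up, the work surface at z = 0. Lengths are in m, angles in rad, forces in N, time in s.
With the tool pointing down it reaches from about 0.3 to 0.875 m from the base axis. Payload 6.4 kg.
Tool frame: the origin (TCP) lies between the finger pads; the fingertips stand 19 mm ahead of it and the grasp point (between the pads) is the TCP (ctrl.tips_ahead is the z of the fingertips in the tool frame, in m); z points along the fingers, y is the line along which they close (so a half turn about z gives the same grasp; the last joint's range is limited). The gripper opens to 85 mm and grips with 20 to 120 N. Pads are 22 mm wide; open, the fingers measure 114 mm over their backs; the gripper's body (76 mm by 85 mm) begins 54 mm behind the grasp point. The pads swing forward as they close: fully open they stand 13 mm farther back than shut.
Start: joints at [0.901, 0.181, 1.607, -0, 1.354, -0.206], TCP at [0.257, 0.514, 0.25] pointing down, gripper open.
Joint ranges: [-2.99, 2.99], [-0.89, 2.07], [0.3, 2.58], [-1.14, 4.28], [0, 2.63], [-3.12, 3.12]. Speed limits (rad/s): [2.57, 2.57, 3.01, 3.14, 3.14, 3.14].

### API

Orientations are given as a unit quaternion [w, x, y, z].
In Python, from bench import readout, vision, ctrl gives the robot as it stands.
- The arm moves only by the tool play_rows, never from a script. Its arguments are lists of equal length, an entry for each row: "xyz": the shift along the tool's x, y, z in mm, a list of three; "rot": the turn, a rotation vector about the tool's x, y, z in rad, a list of three; "grip": the opening, from 0 (shut) to 1 (fully open). In form: {"xyz": [[x, y, z], ...], "rot": [[rx, ry, rz], ...], "grip": [grip, ...]}. A call has exactly 10 rows; each row is the pose to reach, as a shift and turn from the pose commanded when the call began, along the tool's axes at that moment; what a row does not reach only later rows make up. A row lasts 1/8 s, in which the tool goes at most 62.5 mm and 10.7 degrees, less where a joint would pass 70% of its speed; a pose out of reach is approached as far as the arm can. A call with a gripper value outside its range is refused whole. The fingers move at their own pace and stop on an object; the grip force is fixed at half the most. Time passes only in rows, so rows that repeat a pose let the fingers close, or fill a call up. It gives the time, the measured TCP pose, the force, the opening and the grip force at its end, in the units of the state.
- readout.get_obs(): the state, without advancing time (a new reading comes with each control period).
- vision.camera(name): name is "scene" or "top" or "wrist"; returns a dict with "color" (480x640x3 uint8, red, green, blue), "depth" (480x640 float32, m along the optical axis (not along the pixel's ray), 0 where there is no reading), "camera_matrix" (3x3 intrinsics, pixels), "k1" (the pictures are not rectified: a ray, as slopes to the right and down, at radius r is drawn at 1 + k1 r^2 times it, then the intrinsics apply), "extrinsics" (4x4, takes a point from camera to world coordinates); the wrist camera has in their place "hand_eye" (4x4, takes a point from camera to tool coordinates, whose origin is the TCP and whose axes are the flange's). Camera axes: x right, y down, z forward; pixel columns grow to the right and rows downward; lengths in m; the calibration is good to about 2 mm. A picture is of the moment at which its call begins: read the wrist's pose just before it.
- ctrl.hand_in(): hands the job in; it is judged then, once.
The state is a dict: "time_s": time; "q": joint angles; "dq": joint speeds; "joint_efforts": joint torques, N m; "eef_pos": TCP position; "eef_rot": TCP orientation; "wrist_force": force on the tool from outside, world axes, zero at the start; "torque": the same for the moment, N m; "opening": opening from 0.0 (shut) to 1.0 (fully open); "grasp_force": force on a finger pad.
Only numpy, scipy, OpenCV 4.12 (cv2) and the standard library are available. Lean on these libraries where they do the work, as an engineer would, in place of code of your own. Each camera call takes 0.05 s, during which the arm holds its last target. There are 200 camera calls.

## Working session

There is one attempt and no reset: what is moved stays moved. The work goes in short steps, Python scripts to look and compute and a tool call to move; the robot and the scene stay as the last step left them, time stands still between calls to the robot, and variables do not carry over. Pictures are saved under pics/ and viewed, at most 10 in all, crops included, and the job is handed in when it is done.

Besides the shell and the picture viewer there is one more tool, called by a JSON object that holds its "op" and its "data", one argument or row to a line. play_rows: Moves the arm, as the interface text tells. Its arguments: {"type":"object","properties":{"xyz":{"type":"array","items":{"type":"array","items":{"type":"number"}}},"rot":{"type":"array","items":{"type":"array","items":{"type":"number"}}},"grip":{"type":"array","items":{"type":"number"}}},"required":["xyz","rot","grip"]}

```bash
mkdir -p pics; cat > h.py <<'E'
import numpy as np,cv2
from bench import readout,vision,ctrl
from scipy.spatial.transform import Rotation as R
def rot(q): return R.from_quat([q[1],q[2],q[3],q[0]])
def world(c,px,z):
    """pixels onto plane z"""
    K=c["camera_matrix"];k=c["k1"];T=c["extrinsics"]
    px=np.atleast_2d(px).astype(float)
    d=np.c_[(px[:,0]-K[0,2])/K[0,0],(px[:,1]-K[1,2])/K[1,1]];u=d.copy()
    for _ in range(10): u=d/(1+k*(u**2).sum(1,keepdims=True))
    r=np.c_[u,np.ones(len(u))]@T[:3,:3].T
    return T[:3,3]+r*((z-T[2,3])/r[:,2])[:,None]
def save(c,n): cv2.imwrite("pics/"+n,c["color"][:,:,::-1])
E
python3 - <<'E'
from h import *
import pickle
o=readout.get_obs();print(o["time_s"],o["eef_pos"],o["eef_rot"],o["opening"])
print(rot(o["eef_rot"]).as_matrix().round(3),ctrl.tips_ahead)
for n in("top","scene"):
    c=vision.camera(n);save(c,n+"1.png");pickle.dump(c,open(n+".pkl","wb"));print(n,c["extrinsics"].round(3),c["camera_matrix"],c["k1"])
E
```

```text
0.0 [0.25687705 0.51384986 0.24938442] [-3.70327008e-04  2.29836329e-01  9.73228915e-01 -7.77553831e-04] 0.9980721486761376
[[-0.894  0.447 -0.001]
 [ 0.447  0.894 -0.001]
 [ 0.    -0.002 -1.   ]] 0.019
top [[ 0.005 -0.988  0.155  0.339]
 [-1.    -0.003  0.008  0.004]
 [-0.008 -0.155 -0.988  1.265]
 [ 0.     0.     0.     1.   ]] [[461.09352233   0.         318.69268345]
 [  0.         461.09352233 235.76833966]
 [  0.           0.           1.        ]] -0.12314436222201038
scene [[ 0.519  0.714 -0.47   1.089]
 [ 0.855 -0.44   0.276 -0.358]
 [-0.01  -0.544 -0.839  1.176]
 [ 0.     0.     0.     1.   ]] [[504.68376741   0.         318.3842938 ]
 [  0.         504.68376741 245.1246586 ]
 [  0.           0.           1.        ]] -0.004463511160940128
```

View pics/top1.png

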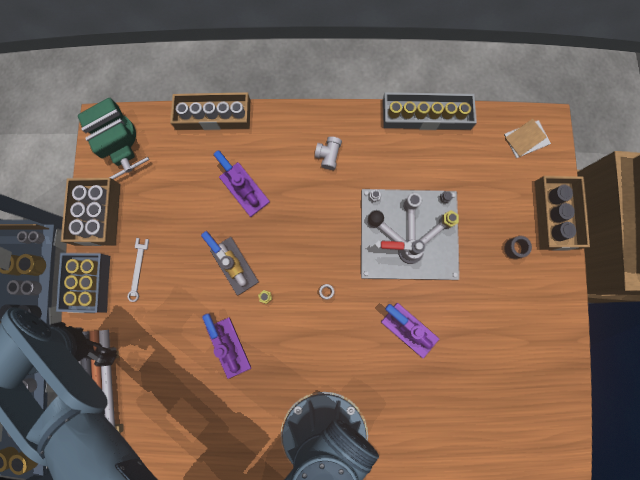

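View pics/scene1.png

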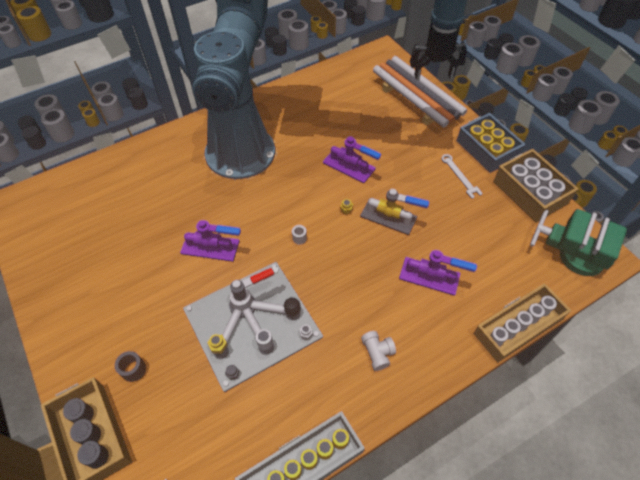

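The pictures show four valves. Three are all purple: top view (243,188), (226,345) and (411,328). One has a brass body on a grey plate, at (230,262), and is the only one that fits drain_valve. The rig is at about (412,235). Its brass union is at (450,218), the black cap at (376,218) and the steel coupling at (414,200). The brass nipple at (265,297) stands loose. I'll measure next and take a confirming crop.

```bash
python3 - <<'E'
from h import *
import pickle
out=[]
for n,bl,dr in(("top",(190,225,260,300),(350,180,470,290)),("scene",(355,180,435,240),(180,265,325,385))):
    c=pickle.load(open(n+".pkl","rb"));im=c["color"];hsv=cv2.cvtColor(im,cv2.COLOR_RGB2HSV)
    def blob(lo,hi,roi,z,name):
        m=cv2.inRange(hsv,lo,hi);k=np.zeros_like(m);k[roi[1]:roi[3],roi[0]:roi[2]]=255;m&=k
        cs,_=cv2.findContours(m,cv2.RETR_EXTERNAL,cv2.CHAIN_APPROX_NONE);ct=max(cs,key=cv2.contourArea)
        f=np.zeros_like(m);cv2.drawContours(f,[ct],-1,255,-1)
        ys,xs=np.nonzero(f&m);p=np.c_[xs,ys]
        w=world(c,p,z)[:,:2];box=cv2.minAreaRect((w*1000).astype(np.float32))
        print(n,name,len(p),"pxmean",p.mean(0).round(1),"ctr",w.mean(0).round(4),"rect mm",[np.round(b,1) for b in box])
        print("   box",cv2.boxPoints(box).round(0).tolist())
    blob((105,120,60),(125,255,255),bl,.108,"blue")
    blob((0,150,80),(4,255,255),dr,.121,"red")
    blob((22,100,80),(35,255,255),dr,.085,"union")
    blob((22,100,80),(35,255,255),bl,.065,"drainbody")
    blob((0,0,110),(180,40,215),dr,.012,"plate")
    x0,y0,x1,y1=dr;a=cv2.resize(im[y0:y1,x0:x1],(400,int(400*(y1-y0)/(x1-x0))),interpolation=3)
    x0,y0,x1,y1=bl;b=cv2.resize(im[y0:y1,x0:x1],(400,int(400*(y1-y0)/(x1-x0))),interpolation=3)
    H=max(len(a),len(b));out.append(np.hstack([cv2.copyMakeBorder(v,0,H-len(v),0,0,0) for v in(a,b)]))
cv2.imwrite("pics/crop1.png",out[0][:,:,::-1])
E
```

```text
top blue 160 pxmean [210.4 241.8] ctr [0.5044 0.2902] rect mm [array([504.8, 290.5]), array([60.8, 17.5]), np.float64(40.4)]
   box [[476.0, 278.0], [487.0, 264.0], [534.0, 304.0], [522.0, 317.0]]
top red 104 pxmean [391.3 244.7] ctr [ 0.4969 -0.1689] rect mm [array([ 496.2, -170.7]), array([15.2, 55.6]), np.float64(0.1)]
   box [[488.0, -143.0], [489.0, -199.0], [504.0, -199.0], [504.0, -143.0]]
top union 119 pxmean [450.5 218.9] ctr [ 0.5706 -0.3324] rect mm [array([ 572.5, -333. ]), array([35.9, 41.8]), np.float64(30.4)]
   box [[546.0, -324.0], [568.0, -360.0], [599.0, -342.0], [577.0, -306.0]]
top drainbody 10 pxmean [235.9 272.4] ctr [0.4299 0.2301] rect mm [array([431.8, 229.8]), array([11.6,  8.3]), np.float64(15.8)]
   box [[425.0, 232.0], [427.0, 224.0], [438.0, 227.0], [436.0, 235.0]]
top plate 7002 pxmean [410.1 235.8] ctr [ 0.5374 -0.2383] rect mm [array([ 543.1, -237.7]), array([268.7, 249.6]), np.float64(88.9)]
   box [[416.0, -370.0], [665.0, -375.0], [670.0, -106.0], [421.0, -101.0]]
scene blue 124 pxmean [416.6 201.2] ctr [0.5093 0.2882] rect mm [array([508.8, 288. 
[... 242 characters left out ...]
)]
   box [[490.0, -199.0], [509.0, -200.0], [512.0, -146.0], [493.0, -145.0]]
scene union 167 pxmean [216.8 343.6] ctr [ 0.5866 -0.3377] rect mm [array([ 584.7, -337.9]), array([39.9, 38.9]), np.float64(58.5)]
   box [[558.0, -345.0], [591.0, -365.0], [612.0, -331.0], [578.0, -311.0]]
scene drainbody 34 pxmean [396.8 209.5] ctr [0.4806 0.2504] rect mm [array([480.2, 249.8]), array([19.1, 17.2]), np.float64(53.7)]
   box [[468.0, 247.0], [481.0, 237.0], [493.0, 252.0], [479.0, 263.0]]
scene plate 8114 pxmean [251.2 325.7] ctr [ 0.5529 -0.2418] rect mm [array([ 543.8, -237.2]), array([267.2, 252.9]), np.float64(89.2)]
   box [[415.0, -369.0], [668.0, -372.0], [672.0, -105.0], [419.0, -102.0]]
```

View pics/crop1.png

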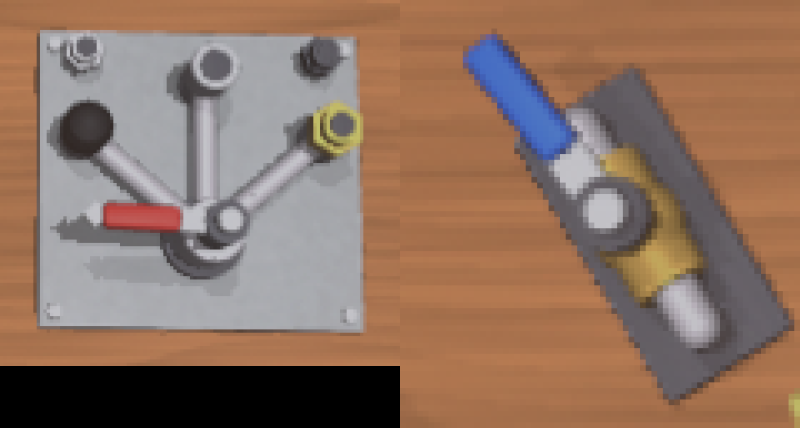

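The crop confirms both targets. The brass-bodied valve on its dark plate has the blue lever about 10° off the pipe. The union is the yellow hex on the right outlet. The spindle is at about (493.5, -236.6) with yaw -1°, and the union predicted from that agrees with the measured one. The drain pivot is at about (455, 245).

```bash
cat >> h.py <<'E'
DP=np.array([455.,245.4]);SP=np.array([493.5,-236.6])
def arc(P,th,side,gap,r=70):
    """finger centre (mm) beside a lever at th deg; side -1 pushes ccw, +1 pushes cw"""
    t=np.radians(th);return P+r*np.array([np.cos(t),np.sin(t)])+side*(21+gap)*np.array([-np.sin(t),np.cos(t)])
def plan(wps):
    """wps: (x,y,z mm, yaw deg of tool y axis) -> tool-frame shift, rz"""
    o=readout.get_obs();M=rot(o["eef_rot"]).as_matrix();p=np.array(o["eef_pos"])*1000
    y0=np.degrees(np.arctan2(M[1,1],M[0,1]))
    print("now",p.round(1),"yaw",y0.round(1),"t",o["time_s"],"F",np.round(o["wrist_force"],1),"q",np.round(o["q"],2))
    for w in wps:
        d=M.T@(np.array(w[:3])-p);print(d.round(0),"rz",round(-np.radians((w[3]-y0+180)%360-180),2))
E
python3 - <<'E'
from h import *
import pickle
a=arc(DP,40.4,-1,15);print(a)
plan([(*a,250,40.4),(*a,104,40.4)])
c=pickle.load(open("top.pkl","rb"));print(world(c,[[514,145]],.012)) if 0 else None
# drain plate yaw from dark grey mask
hsv=cv2.cvtColor(c["color"],cv2.COLOR_RGB2HSV);m=cv2.inRange(hsv,(0,0,50),(180,60,130));k=m*0;k[230:300,200:262]=255
ys,xs=np.nonzero(m&k);w=world(c,np.c_[xs,ys],.008)[:,:2]*1000
print(len(w),cv2.minAreaRect(w.astype(np.float32)))
E
```

```text
[531.63999797 263.353014  ]
now [256.9 513.9 249.5] yaw 63.4 t 0.1 F [-0.7  0.3  0.3] q [ 0.9   0.18  1.61 -0.    1.35 -0.21]
[-358. -101.   -0.] rz 0.4
[-358. -101.  146.] rz 0.4
847 ((457.6791687011719, 250.61663818359375), (242.97445678710938, 69.43881225585938), 33.082984924316406)
```

{"op": "play_rows", "data": {
  "xyz": [
    [-45, -13, 0],
    [-90, -25, 0],
    [-135, -38, 0],
    [-180, -50, 0],
    [-225, -63, 0],
    [-270, -76, 0],
    [-315, -88, 0],
    [-358, -101, 0],
    [-358, -101, 0],
    [-358, -101, 0]
  ],
  "rot": [
    [0, 0, 0.05],
    [0, 0, 0.1],
    [0, 0, 0.15],
    [0, 0, 0.2],
    [0, 0, 0.25],
    [0, 0, 0.3],
    [0, 0, 0.35],
    [0, 0, 0.4],
    [0, 0, 0.4],
    [0, 0, 0.4]
  ],
  "grip": [0, 0, 0, 0, 0, 0, 0, 0, 0, 0]
}}

```text
time_s: 1.35
eef_pos: [0.5316, 0.2639, 0.2497]
eef_rot: [-0.001, 0.419, 0.908, -0.0]
wrist_force: [-0.5, -0.2, -0.5]
opening: 0.002
grasp_force: 0.0
```

```bash
python3 - <<'E'
from h import *
a=arc(DP,40.4,-1,15)
plan([(*a,104,40.4)]); print(readout.get_obs()["opening"])
c=vision.camera("wrist");save(c,"w1.png")
E
```

```text
now [531.6 263.9 249.7] yaw 40.5 t 1.35 F [-0.5 -0.2 -0.5] q [ 0.26  0.22  1.56  0.    1.36 -0.45]
[ -1.  -0. 146.] rz 0.0
0.0018356055064054006
```

View pics/w1.png

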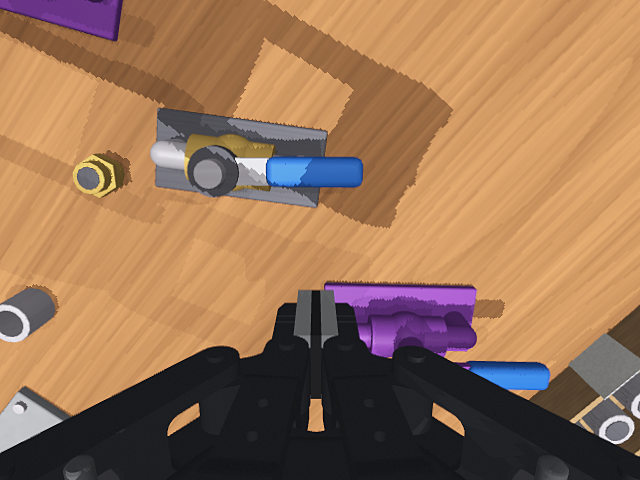

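The lever lies along the row y≈172, with its sleeve between x=267 and 362. The fingertips at (316,300) are centred on the sleeve and clear of it, so I descend beside it.

{"op": "play_rows", "data": {
  "xyz": [
    [0, 0, 25],
    [0, 0, 50],
    [0, 0, 75],
    [0, 0, 100],
    [0, 0, 120],
    [0, 0, 135],
    [0, 0, 146],
    [0, 0, 146],
    [0, 0, 146],
    [0, 0, 146]
  ],
  "rot": [
    [0, 0, 0],
    [0, 0, 0],
    [0, 0, 0],
    [0, 0, 0],
    [0, 0, 0],
    [0, 0, 0],
    [0, 0, 0],
    [0, 0, 0],
    [0, 0, 0],
    [0, 0, 0]
  ],
  "grip": [0, 0, 0, 0, 0, 0, 0, 0, 0, 0]
}}

```text
time_s: 2.65
eef_pos: [0.5329, 0.2639, 0.1052]
eef_rot: [0.001, 0.419, 0.908, 0.0]
wrist_force: [-0.2, -0.2, -0.0]
opening: 0.002
grasp_force: 0.0
```

```bash
python3 - <<'E'
from h import *
plan([(*arc(DP,40.4,-1,g),104,40.4) for g in(10,5,0)]+[(*arc(DP,t,-1,0),104,t) for t in np.linspace(45,75,7)])
E
```

```text
now [532.9 263.9 105.2] yaw 40.5 t 2.65 F [-0.2 -0.2 -0. ] q [ 0.26  0.39  1.66 -0.    1.09 -0.45]
[ 5. -1.  1.] rz 0.0
[10. -1.  1.] rz 0.0
[15. -1.  1.] rz 0.0
[21.  0.  1.] rz -0.08
[27.  1.  1.] rz -0.17
[34.  2.  1.] rz -0.25
[40.  2.  1.] rz -0.34
[46.  1.  1.] rz -0.43
[53.  0.  1.] rz -0.51
[59. -2.  1.] rz -0.6
```

{"op": "play_rows", "data": {
  "xyz": [
    [5, -1, 1],
    [10, -1, 1],
    [15, -1, 1],
    [21, 0, 1],
    [27, 1, 1],
    [34, 2, 1],
    [40, 2, 1],
    [46, 1, 1],
    [53, 0, 1],
    [59, -2, 1]
  ],
  "rot": [
    [0, 0, 0],
    [0, 0, 0],
    [0, 0, 0],
    [0, 0, -0.08],
    [0, 0, -0.17],
    [0, 0, -0.25],
    [0, 0, -0.34],
    [0, 0, -0.43],
    [0, 0, -0.51],
    [0, 0, -0.6]
  ],
  "grip": [0, 0, 0, 0, 0, 0, 0, 0, 0, 0]
}}

```text
time_s: 3.9
eef_pos: [0.493, 0.308, 0.1038]
eef_rot: [0.001, 0.13, 0.992, 0.001]
wrist_force: [2.6, -0.2, -0.4]
opening: 0.0
grasp_force: 1.1
```

```bash
python3 - <<'E'
from h import *
plan([(*arc(DP,t,-1,0),104,t) for t in np.linspace(79,115,10)])
E
```

```text
now [493.  308.  103.8] yaw 75.1 t 3.9 F [ 2.6 -0.2 -0.4] q [ 0.35  0.36  1.7  -0.    1.07 -0.96]
[ 4.  1. -0.] rz -0.07
[ 9.  2. -0.] rz -0.14
[14.  3. -0.] rz -0.21
[20.  3. -0.] rz -0.28
[25.  3. -0.] rz -0.35
[30.  2. -0.] rz -0.42
[35.  1. -0.] rz -0.49
[40.  0. -0.] rz -0.56
[45. -1. -0.] rz -0.63
[49. -3. -0.] rz -0.7
```

Contact is at about 2.6 N, as expected for the stiff lever.

{"op": "play_rows", "data": {
  "xyz": [
    [4, 1, 0],
    [9, 2, 0],
    [14, 3, 0],
    [20, 3, 0],
    [25, 3, 0],
    [30, 2, 0],
    [35, 1, 0],
    [40, 0, 0],
    [45, -1, 0],
    [49, -3, 0]
  ],
  "rot": [
    [0, 0, -0.07],
    [0, 0, -0.14],
    [0, 0, -0.21],
    [0, 0, -0.28],
    [0, 0, -0.35],
    [0, 0, -0.42],
    [0, 0, -0.49],
    [0, 0, -0.56],
    [0, 0, -0.63],
    [0, 0, -0.7]
  ],
  "grip": [0, 0, 0, 0, 0, 0, 0, 0, 0, 0]
}}

```text
time_s: 5.15
eef_pos: [0.4447, 0.3181, 0.1039]
eef_rot: [0.001, -0.218, 0.976, 0.0]
wrist_force: [2.5, 2.7, 0.1]
opening: 0.002
grasp_force: 1.2
```

```bash
python3 - <<'E'
from h import *
plan([(*arc(DP,t,-1,0),104,t) for t in (115,117,119,121,123)])
c=vision.camera("top");hsv=cv2.cvtColor(c["color"],cv2.COLOR_RGB2HSV)
m=cv2.inRange(hsv,(105,120,60),(125,255,255));k=m*0;k[235:290,180:250]=255
ys,xs=np.nonzero(m&k);w=world(c,np.c_[xs,ys],.108)[:,:2]*1000
print(len(w),cv2.minAreaRect(w.astype(np.float32)),np.degrees(np.arctan2(*(w.mean(0)-DP)[::-1])))
save({"color":cv2.resize(c["color"][225:305,180:290],(660,480))},"d2.png")
E
```

```text
now [444.7 318.1 103.9] yaw 115.1 t 5.15 F [2.5 2.7 0.1] q [ 0.4   0.3   1.79  0.    1.05 -1.61]
[ 0. -0. -0.] rz 0.0
[ 3.  0. -0.] rz -0.03
[ 5.  1. -0.] rz -0.07
[ 8.  2. -0.] rz -0.1
[10.  2. -0.] rz -0.14
89 ((430.96527099609375, 294.89849853515625), (17.288610458374023, 33.00122833251953), 27.049306869506836) 116.51967091290035
```

View pics/d2.png

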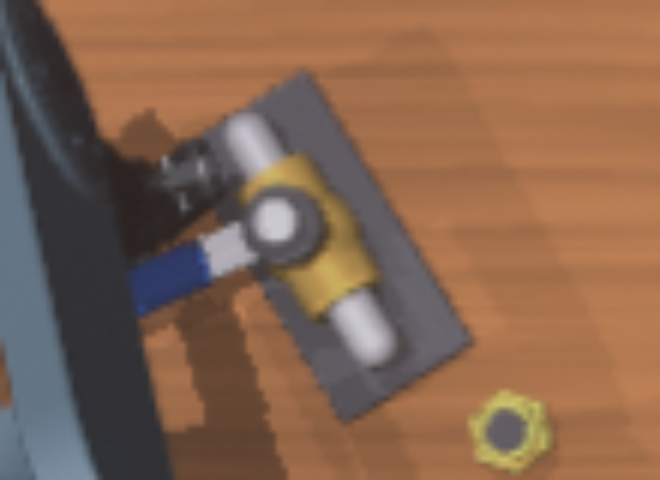

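The lever is nearly square to the plate, close to 117° against a stop at about 121°. I'll creep on and watch the force.

{"op": "play_rows", "data": {
  "xyz": [
    [1, 0, 0],
    [2, 0, 0],
    [3, 0, 0],
    [3, 0, 0],
    [4, 0, 0],
    [4, 1, 0],
    [5, 1, 0],
    [5, 1, 0],
    [6, 1, 0],
    [6, 1, 0]
  ],
  "rot": [
    [0, 0, -0.01],
    [0, 0, -0.02],
    [0, 0, -0.03],
    [0, 0, -0.03],
    [0, 0, -0.04],
    [0, 0, -0.05],
    [0, 0, -0.06],
    [0, 0, -0.07],
    [0, 0, -0.07],
    [0, 0, -0.07]
  ],
  "grip": [0, 0, 0, 0, 0, 0, 0, 0, 0, 0]
}}

```text
time_s: 6.45
eef_pos: [0.4383, 0.3155, 0.1032]
eef_rot: [-0.0, -0.25, 0.968, -0.0]
wrist_force: [1.2, 0.7, -1.2]
opening: 0.002
grasp_force: 0.8
```

{"op": "play_rows", "data": {
  "xyz": [
    [0.5, 0, 0],
    [1, 0, 0],
    [1, 0, 0],
    [1.5, 0, 0],
    [1.5, 0, 0],
    [2, 0, 0],
    [2, 0, 0],
    [2.5, 0, 0],
    [2.5, 0, 0],
    [2.5, 0, 0]
  ],
  "rot": [
    [0, 0, 0],
    [0, 0, 0],
    [0, 0, 0],
    [0, 0, 0],
    [0, 0, 0],
    [0, 0, 0],
    [0, 0, 0],
    [0, 0, 0],
    [0, 0, 0],
    [0, 0, 0]
  ],
  "grip": [0, 0, 0, 0, 0, 0, 0, 0, 0, 0]
}}

```text
time_s: 7.7
eef_pos: [0.4368, 0.3148, 0.1033]
eef_rot: [0.001, -0.25, 0.968, 0.0]
wrist_force: [4.2, 4.5, -3.7]
opening: -0.001
grasp_force: 2.9
```

{"op": "play_rows", "data": {
  "xyz": [
    [0.5, 0, 0],
    [0.5, 0, 0],
    [1, 0, 0],
    [1, 0, 0],
    [1, 0, 0],
    [1.5, 0, 0],
    [1.5, 0, 0],
    [1.5, 0, 0],
    [1.5, 0, 0],
    [1.5, 0, 0]
  ],
  "rot": [
    [0, 0, 0],
    [0, 0, 0],
    [0, 0, 0],
    [0, 0, 0],
    [0, 0, 0],
    [0, 0, 0],
    [0, 0, 0],
    [0, 0, 0],
    [0, 0, 0],
    [0, 0, 0]
  ],
  "grip": [0, 0, 0, 0, 0, 0, 0, 0, 0, 0]
}}

```text
time_s: 8.95
eef_pos: [0.4366, 0.3147, 0.1036]
eef_rot: [0.002, -0.25, 0.968, 0.001]
wrist_force: [7.8, 8.5, -7.6]
opening: -0.002
grasp_force: 5.5
```

The lever is firmly on its stop: the force rose and the finger didn't move. I back off and rise.

{"op": "play_rows", "data": {
  "xyz": [
    [-5, 0, 0],
    [-12, 0, 0],
    [-22, 0, 0],
    [-30, 0, 0],
    [-30, 0, -30],
    [-30, 0, -65],
    [-30, 0, -100],
    [-30, 0, -135],
    [-30, 0, -147],
    [-30, 0, -147]
  ],
  "rot": [
    [0, 0, 0],
    [0, 0, 0],
    [0, 0, 0],
    [0, 0, 0],
    [0, 0, 0],
    [0, 0, 0],
    [0, 0, 0],
    [0, 0, 0],
    [0, 0, 0],
    [0, 0, 0]
  ],
  "grip": [0, 0, 0, 0, 0, 0, 0, 0, 0, 0]
}}

```text
time_s: 10.2
eef_pos: [0.4615, 0.3284, 0.2504]
eef_rot: [0.0, -0.25, 0.968, 0.0]
wrist_force: [0.0, 0.1, -0.5]
opening: 0.002
grasp_force: 0.0
```

```bash
python3 - <<'E'
from h import *
a=arc(SP,86,1,15);print(a)
plan([(*a,250,86)])
E
```

```text
[ 462.47064735 -164.25928343]
now [461.5 328.4 250.4] yaw 119.0 t 10.2 F [ 0.   0.1 -0.5] q [ 0.41  0.16  1.63 -0.    1.35 -1.67]
[ 238. -431.    0.] rz 0.58
```

{"op": "play_rows", "data": {
  "xyz": [
    [26, -48, 0],
    [53, -96, 0],
    [79, -144, 0],
    [106, -192, 0],
    [132, -239, 0],
    [159, -287, 0],
    [185, -335, 0],
    [212, -383, 0],
    [238, -431, 0],
    [238, -431, 0]
  ],
  "rot": [
    [0, 0, 0.06],
    [0, 0, 0.13],
    [0, 0, 0.19],
    [0, 0, 0.26],
    [0, 0, 0.32],
    [0, 0, 0.39],
    [0, 0, 0.45],
    [0, 0, 0.52],
    [0, 0, 0.58],
    [0, 0, 0.58]
  ],
  "grip": [0, 0, 0, 0, 0, 0, 0, 0, 0, 0]
}}

```text
time_s: 11.45
eef_pos: [0.4609, -0.1671, 0.2482]
eef_rot: [-0.001, 0.04, 0.999, 0.001]
wrist_force: [-0.9, 0.7, 0.3]
opening: -0.003
grasp_force: 0.0
```

```bash
python3 - <<'E'
from h import *
a=arc(SP,86,1,15)
plan([(*a,116,86)])
c=vision.camera("top");hsv=cv2.cvtColor(c["color"],cv2.COLOR_RGB2HSV)
m=cv2.inRange(hsv,(105,120,60),(125,255,255));k=m*0;k[240:300,170:250]=255
ys,xs=np.nonzero(m&k);w=world(c,np.c_[xs,ys],.108)[:,:2]*1000
print(len(w),cv2.minAreaRect(w.astype(np.float32)),np.degrees(np.arctan2(*(w.mean(0)-DP)[::-1])))
c=vision.camera("wrist");save(c,"w2.png")
E
```

```text
now [ 460.9 -167.1  248.2] yaw 85.5 t 11.45 F [-0.9  0.7  0.3] q [-0.59 -0.01  1.81 -0.    1.34 -2.08]
[ -2.   3. 132.] rz -0.01
171 ((416.5661926269531, 303.2544250488281), (18.59518051147461, 61.68845748901367), 33.036399841308594) 123.71919851068515
```

View pics/w2.png

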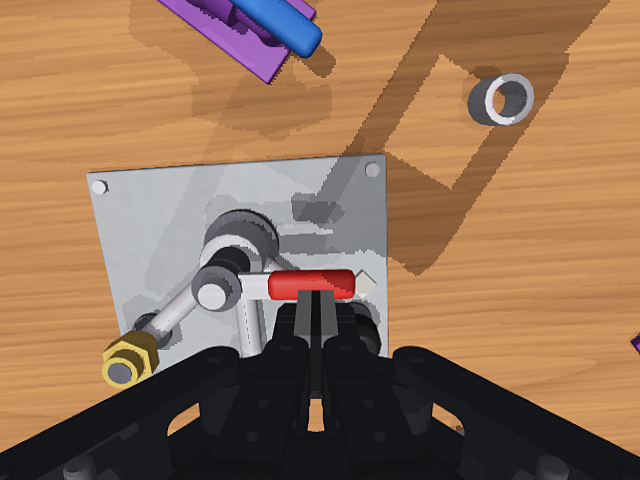

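In this view the red sleeve is at (268–355, 285). The finger comes down at about row 228, which is the robot side of the lever and the correct side. I descend.

{"op": "play_rows", "data": {
  "xyz": [
    [0, 1, 25],
    [0, 2, 50],
    [0, 3, 75],
    [0, 3, 95],
    [0, 3, 110],
    [0, 3, 122],
    [0, 3, 131],
    [0, 3, 131],
    [0, 3, 131],
    [0, 3, 131]
  ],
  "rot": [
    [0, 0, 0],
    [0, 0, 0],
    [0, 0, 0],
    [0, 0, 0],
    [0, 0, 0],
    [0, 0, 0],
    [0, 0, 0],
    [0, 0, 0],
    [0, 0, 0],
    [0, 0, 0]
  ],
  "grip": [0, 0, 0, 0, 0, 0, 0, 0, 0, 0]
}}

```text
time_s: 12.8
eef_pos: [0.4626, -0.1615, 0.1199]
eef_rot: [0.001, 0.037, 0.999, -0.0]
wrist_force: [0.4, 0.9, -0.4]
opening: -0.001
grasp_force: 0.0
```

```bash
python3 - <<'E'
from h import *
plan([(*arc(SP,86,1,g),116,86) for g in(10,5,0)]+[(*arc(SP,t,1,0),116,t) for t in np.linspace(81,51,7)])
E
```

```text
now [ 462.6 -161.5  119.9] yaw 85.8 t 12.8 F [ 0.4  0.9 -0.4] q [-0.58  0.16  1.93  0.    1.06 -2.08]
[-5. -3.  4.] rz -0.0
[-10.  -3.   4.] rz -0.0
[-15.  -3.   4.] rz -0.0
[-21.  -1.   4.] rz 0.08
[-28.  -0.   4.] rz 0.17
[-34.   0.   4.] rz 0.26
[-40.   0.   4.] rz 0.34
[-47.  -0.   4.] rz 0.43
[-53.  -1.   4.] rz 0.52
[-59.  -3.   4.] rz 0.61
```

{"op": "play_rows", "data": {
  "xyz": [
    [-5, -3, 2],
    [-10, -3, 3],
    [-15, -3, 3],
    [-21, -1, 3],
    [-28, 0, 3],
    [-34, 0, 3],
    [-40, 0, 3],
    [-47, 0, 3],
    [-53, -1, 3],
    [-59, -3, 3]
  ],
  "rot": [
    [0, 0, 0],
    [0, 0, 0],
    [0, 0, 0],
    [0, 0, 0.08],
    [0, 0, 0.17],
    [0, 0, 0.26],
    [0, 0, 0.34],
    [0, 0, 0.43],
    [0, 0, 0.52],
    [0, 0, 0.61]
  ],
  "grip": [0, 0, 0, 0, 0, 0, 0, 0, 0, 0]
}}

```text
time_s: 14.05
eef_pos: [0.5207, -0.1678, 0.1159]
eef_rot: [-0.001, 0.337, 0.942, 0.0]
wrist_force: [-1.6, 1.8, 1.2]
opening: -0.001
grasp_force: 1.2
```

```bash
python3 - <<'E'
from h import *
plan([(*arc(SP,t,1,0),116,t) for t in np.linspace(46,1,10)])
E
```

```text
now [ 520.7 -167.8  115.9] yaw 50.7 t 14.05 F [-1.6  1.8  1.2] q [-0.53  0.28  1.78  0.    1.08 -1.41]
[-7.  1. -0.] rz 0.08
[-14.   2.  -0.] rz 0.17
[-20.   3.  -0.] rz 0.26
[-26.   3.  -0.] rz 0.34
[-33.   2.  -0.] rz 0.43
[-39.   1.  -0.] rz 0.52
[-45.  -1.  -0.] rz 0.61
[-51.  -3.  -0.] rz 0.69
[-57.  -6.  -0.] rz 0.78
[-62.  -9.  -0.] rz 0.87
```

{"op": "play_rows", "data": {
  "xyz": [
    [-7, 1, 0],
    [-14, 2, 0],
    [-20, 3, 0],
    [-26, 3, 0],
    [-33, 2, 0],
    [-39, 1, 0],
    [-45, -1, 0],
    [-51, -3, 0],
    [-57, -6, 0],
    [-62, -9, 0]
  ],
  "rot": [
    [0, 0, 0.08],
    [0, 0, 0.17],
    [0, 0, 0.26],
    [0, 0, 0.34],
    [0, 0, 0.43],
    [0, 0, 0.52],
    [0, 0, 0.61],
    [0, 0, 0.69],
    [0, 0, 0.78],
    [0, 0, 0.87]
  ],
  "grip": [0, 0, 0, 0, 0, 0, 0, 0, 0, 0]
}}

```text
time_s: 15.3
eef_pos: [0.563, -0.2139, 0.1157]
eef_rot: [-0.001, 0.702, 0.712, 0.0]
wrist_force: [-1.5, 2.1, 0.2]
opening: -0.002
grasp_force: 1.2
```

```bash
python3 - <<'E'
from h import *
plan([(*arc(SP,t,1,0),116,t) for t in np.linspace(-4,-44,10)])
E
```

```text
now [ 563.  -213.9  115.7] yaw 0.8 t 15.3 F [-1.5  2.1  0.2] q [-0.56  0.39  1.64  0.    1.12 -0.57]
[-7.  2. -0.] rz 0.08
[-12.   3.  -0.] rz 0.16
[-18.   3.  -0.] rz 0.24
[-24.   3.  -0.] rz 0.32
[-29.   3.  -0.] rz 0.39
[-35.   2.  -0.] rz 0.47
[-40.   1.  -0.] rz 0.55
[-46.  -1.  -0.] rz 0.63
[-51.  -3.  -0.] rz 0.7
[-56.  -5.  -0.] rz 0.78
```

{"op": "play_rows", "data": {
  "xyz": [
    [-7, 2, 0],
    [-12, 3, 0],
    [-18, 3, 0],
    [-24, 3, 0],
    [-29, 3, 0],
    [-35, 2, 0],
    [-40, 1, 0],
    [-46, -1, 0],
    [-51, -3, 0],
    [-56, -5, 0]
  ],
  "rot": [
    [0, 0, 0.08],
    [0, 0, 0.16],
    [0, 0, 0.24],
    [0, 0, 0.32],
    [0, 0, 0.39],
    [0, 0, 0.47],
    [0, 0, 0.55],
    [0, 0, 0.63],
    [0, 0, 0.7],
    [0, 0, 0.78]
  ],
  "grip": [0, 0, 0, 0, 0, 0, 0, 0, 0, 0]
}}

```text
time_s: 16.55
eef_pos: [0.5592, -0.2698, 0.1157]
eef_rot: [-0.001, 0.92, 0.392, 0.0]
wrist_force: [-0.1, 2.3, -0.6]
opening: -0.002
grasp_force: 1.1
```

```bash
cat > sel.py <<'E'
from h import *
plan([(*arc(SP,t,1,0),116,t) for t in (-46,-48,-50,-52)])
for n,roi in(("top",(350,180,480,290)),("scene",(170,255,325,385))):
    c=vision.camera(n);hsv=cv2.cvtColor(c["color"],cv2.COLOR_RGB2HSV)
    m=cv2.inRange(hsv,(0,150,60),(4,255,255));k=m*0;k[roi[1]:roi[3],roi[0]:roi[2]]=255
    ys,xs=np.nonzero(m&k);w=world(c,np.c_[xs,ys],.121)[:,:2]*1000
    print(n,len(w),cv2.minAreaRect(w.astype(np.float32)) if len(w)>4 else "",np.degrees(np.arctan2(*(w.mean(0)-SP)[::-1])))
    x0,y0,x1,y1=roi;save({"color":cv2.resize(c["color"][y0:y1,x0:x1],None,fx=4,fy=4)},n+"s.png")
E
python3 sel.py
```

```text
now [ 559.2 -269.8  115.7] yaw -43.8 t 16.55 F [-0.1  2.3 -0.6] q [-0.64  0.43  1.59  0.    1.13  0.12]
[-3.  0. -0.] rz 0.04
[-6.  1. -0.] rz 0.07
[-8.  1. -0.] rz 0.11
[-11.   2.  -0.] rz 0.14
top 0  nan
scene 0  nansel.py:7: RuntimeWarning: Mean of empty slice.
  print(n,len(w),cv2.minAreaRect(w.astype(np.float32)) if len(w)>4 else "",np.degrees(np.arctan2(*(w.mean(0)-SP)[::-1])))
  ret = um.true_divide(
```

View pics/scenes.png

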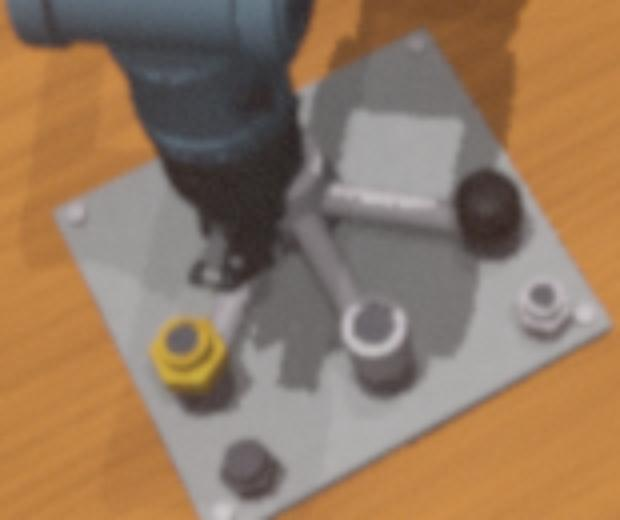

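The arm hides the lever in both views. I push a few mm more, staying short of -51°, then back off and lift to look.

{"op": "play_rows", "data": {
  "xyz": [
    [-1, 0, 0],
    [-2, 0, 0],
    [-3, 0, 0],
    [-4, 1, 0],
    [-5, 1, 0],
    [-6, 1, 0],
    [-6, 1, 0],
    [-6, 1, 0],
    [0, 1, 0],
    [10, 1, 0]
  ],
  "rot": [
    [0, 0, 0.01],
    [0, 0, 0.02],
    [0, 0, 0.04],
    [0, 0, 0.05],
    [0, 0, 0.06],
    [0, 0, 0.07],
    [0, 0, 0.07],
    [0, 0, 0.07],
    [0, 0, 0.07],
    [0, 0, 0.07]
  ],
  "grip": [0, 0, 0, 0, 0, 0, 0, 0, 0, 0]
}}

```text
time_s: 17.9
eef_pos: [0.5669, -0.2642, 0.1163]
eef_rot: [0.0, 0.933, 0.36, -0.0]
wrist_force: [-0.2, 0.1, 0.0]
opening: 0.002
grasp_force: 0.0
```

{"op": "play_rows", "data": {
  "xyz": [
    [10, 0, 0],
    [20, 0, 0],
    [20, 0, -30],
    [20, 0, -60],
    [20, 0, -95],
    [20, 0, -130],
    [60, 0, -130],
    [110, -30, -130],
    [160, -60, -130],
    [160, -60, -130]
  ],
  "rot": [
    [0, 0, 0],
    [0, 0, 0],
    [0, 0, 0],
    [0, 0, 0],
    [0, 0, 0],
    [0, 0, 0],
    [0, 0, 0],
    [0, 0, 0],
    [0, 0, 0],
    [0, 0, 0]
  ],
  "grip": [0, 0, 0, 0, 0, 0, 0, 0, 0, 0]
}}

```text
time_s: 19.15
eef_pos: [0.6458, -0.1072, 0.2462]
eef_rot: [-0.0, 0.932, 0.363, 0.0]
wrist_force: [-0.1, -0.7, 0.1]
opening: -0.002
grasp_force: 0.0
```

```bash
python3 sel.py
```

```text
now [ 645.8 -107.2  246.2] yaw -47.4 t 19.15 F [-0.1 -0.7  0.1] q [-0.35  0.36  1.4   0.    1.39  0.48]
[-177.   62.  130.] rz -0.02
[-180.   62.  130.] rz 0.01
[-182.   63.  130.] rz 0.05
[-185.   64.  130.] rz 0.08
top 144 ((535.4283447265625, -285.48663330078125), (18.007061004638672, 55.591861724853516), 41.527748107910156) -48.918400796000164
scene 165 ((539.3621826171875, -285.2290954589844), (17.580448150634766, 53.77444839477539), 39.35414505004883) -46.75121149192539
```

View pics/tops.png

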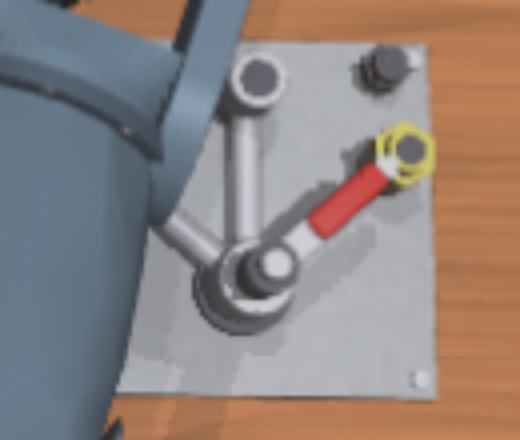

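The selector lever reads about -48° to -50° against the union at -51°, well inside ±8.8°, and the picture shows its tip at the union. The drain lever is on its stop and the gripper is clear at z = 0.246, so I hand in.

```bash
python3 -c "
from bench import ctrl
print(ctrl.hand_in())"
```

```text
the job is handed in; nothing more can be done
None
```

I pushed the blue drain lever onto its shut stop, then turned the red selector to within about 2–4° of the brass union (8.8° allowed), touched no loose parts, and handed in with the arm clear; no verdict was returned.

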